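# Tip the rinsed caps off the draining tray into the foam tub

### The arm

A 6-joint arm with a two-finger parallel gripper is mounted at the origin on the work surface. World frame = base frame: x ahead of the robot, y to its left, z up, the work surface at z = 0. Lengths are in m, angles in rad, forces in N, time in s.
With the tool pointing down it reaches from about 0.35 to 0.8 m from the base axis. Payload 7.3 kg.
Tool frame: the origin (TCP) lies between the finger pads; the fingertips stand 25 mm ahead of it and the grasp point (between the pads) lies 6 mm ahead of it (r.tip_extent is the distance from the TCP to the fingertips, in m); z points along the fingers, y is the line along which they close (so a half turn about z gives the same grasp; the last joint's range is limited). The gripper opens to 85 mm and grips with 20 to 120 N. Pads are 22 mm wide; open, the fingers measure 114 mm over their backs; the gripper's body (76 mm by 85 mm) begins 54 mm behind the grasp point. The pads swing forward as they close: fully open they stand 13 mm farther back than shut.
Start: joints at [-1.297, 0.342, 1.524, -0, 1.275, -0.146], TCP at [0.214, -0.479, 0.256] pointing down, gripper open.
Joint ranges: [-2.53, 2.53], [-0.77, 2.02], [0.04, 2.7], [-1, 4.14], [0.28, 2.66], [-3.11, 3.11]. Speed limits (rad/s): [2.57, 2.57, 3.14, 3.14, 3.14, 3.14].

### API

Orientations are given as a unit quaternion [x, y, z, w].
In Python, from workcell import r, command_gripper, optics gives the robot as it stands. The module is installed in compiled form; this text tells all that it offers. Calls block until the motion is done:
- r.reach(position, orientation): joint-space move of the TCP to a pose.
- r.move_straight(position, orientation=None, speed=0.15, max_force=None): straight line of the TCP; orientation=None keeps the orientation; speed is the mean speed in m/s. With max_force (N) it stops when the force on the tool has changed by that much, and returns True; else False.
- r.movej(angles): joint-space move.
- command_gripper(opening, force=None): finger opening in m; force is the grip in N (None keeps the last); returns when the fingers have stopped.
- r.hold(seconds).
- r.solve_ik(position, orientation): joint angles nearest the present ones, or None.
- r.read_state(): the state.
- optics.get_image(name): name is "scene" or "top"; returns (picture, depth): 400x640x3 uint8, red, green, blue; 400x640 float32, m along the optical axis (not along the pixel's ray), 0 where there is no reading.
- optics.camera_model(name): a dict with "K" (3x3 intrinsics, pixels), "R" (3x3) and "t" (3): a world point X has camera coordinates R X + t. Camera axes: x right, y down, z forward; pixel columns grow to the right and rows downward; lengths in m; the calibration is good to about 2 mm. A picture is of the moment at which its call begins. camera_model takes no time and is no camera call.
A pose or a line that the arm cannot do raises r.PlanningError and nothing moves.
- r.finish_job(): hands the job in; it is judged then, once.
The state is a dict: "time_s": time; "joint_positions": joint angles; "dq": joint speeds; "tau": joint torques, N m; "eef_pos": TCP position; "eef_rot": TCP orientation; "contact_force": force on the tool from outside, world axes, zero at the start; "torque": the same for the moment, N m; "grip_width": finger opening in m; "grip_force": force on a finger pad.
Only numpy, scipy, OpenCV 4.12 (cv2) and the standard library are available. Lean on these libraries where they do the work, as an engineer would, in place of code of your own. Each camera call takes 0.05 s, during which the arm holds its last target. There are 200 camera calls.

### The job

Set the foam tub on the bench under the open end of the draining tray, then tip the tray by pushing down its rim near that end until it bears on its rubber stop, and hold it there with a light push for a second or so, until all five caps have slid off into the tub. Ease the tray back level with the finger on the rim, so that it does not drop back, and leave the tub standing there with the caps in it. Push gently throughout (never over 18 N on the tray) and leave the vial rack, the wash bottle and the petri dishes alone.

Things in the scene. Friction and masses are not known exactly. Their poses are not given: they have to be found in the camera images.
- stand: Grey stand of the tip-up draining tray, fixed to the bench. Origin: on the bench right below the tray's axle; z up, x along the axle (away from the robot at zero yaw), y along the tray from its open end to its closed back. Foot plate 10 mm thick, x -105 to 105 mm, y -70 to 180 mm: the tray's open end overhangs it.
- tray (a joint): Tilt of the stainless tray, rad: 0 level at rest, grows as the open end goes down. It is back-heavy: the push at the rim point is 4 to 9 N, nearly steady, and when let go it falls back hard. The rubber stop ends the tilt somewhere from 0.44 to 0.65 rad; the caps start to slide at 0.25 to 0.40 rad.
- axle (a point): Middle of the tray's axle, 135 mm above the bench; axes turn with the tray: x along the axle, y to the closed back, z square to the floor. Sheet floor 128 mm wide, top face at z 12 mm, y -120 (open end) to 180 mm (back wall); side walls 30 mm high, each with a flat rim 30 mm wide along its whole length (x 64 to 94 mm on both sides, top face z 42 mm) for the hand.
- lip (a point): Middle of the floor's edge at the tray's open end, top face (axle axes: x 0, y -120, z 12 mm); no wall there, things slide off over it. 147 mm above the bench when level, about 70 mm at 0.65 rad.
- rim (a point): Push point: top face of the near rim (robot's side), in the middle of its 30 mm width, 15 mm from the open end (axle axes: x -79, y -105, z 42 mm). It moves with the tray.
- stop_bracket: Fixed grey post, 26 mm square, 95 mm high, under the far rim, 55 mm from the axle towards the open end; origin at bench level. It carries the tilt stop: a screw with a round black rubber tip that meets the underside of the far rim. The screw's height is set by hand within 11 mm and is not measured: the stop is felt as a steep rise of the push, several N per mm.
- tub_center (a point): White foam catch tub, open on top, loose, about 120 g: outside 200 mm (x) by 170 mm (y) by 65 mm high, walls and floor 14 mm thick; point: its middle, half-way up (32.5 mm). Can be lifted by pinching a wall from above. With a long side against the front edge of the foot plate it stands right under the tray's open end.
- cap0_center (a point): Orange plastic jar cap, a disc 38 mm across and 14 mm high, 12 g, lying loose on the tray; point: its centre, half-way up.
- cap1_center (a point): Another such cap (number 2 of 5), the same size; point: its centre.
- cap2_center (a point): Another such cap (number 3 of 5), the same size; point: its centre.
- cap3_center (a point): Another such cap (number 4 of 5), the same size; point: its centre.
- cap4_center (a point): Another such cap (number 5 of 5), the same size; point: its centre.
- vial_rack: Bystander: white foam rack 55 x 180 x 50 mm with capped vials standing in it (85 mm high in all); origin under its middle.
- wash_bottle: Bystander: white plastic wash bottle, 64 mm across, 180 mm high; origin under its middle.
- petri_dishes: Bystander: stack of three glass petri dishes, 64 mm across, 45 mm high; origin under its middle.
Mind the look-alikes: they are no part of the job. Leave any purple, turquoise or white look-alike of the part that bears cap3_center alone.

How it is judged:
On the way, in this order (a step that is already met when the one before it is completed fails the run):
1. the tub stands on the bench under the open end of the tray (angle between tub_center's own z axis and vertical below 0.06 rad and height (world z) of tub_center below 0.04 m and x of lip in the frame of tub_center between -0.05 and 0.05 m and y of lip in the frame of tub_center between -0.08 and 0.08 m and value of joint tray below 0.1 rad), for 0.3 s.
2. the fingers hold the tray tipped against its rubber stop while all five caps lie in the tub (value of joint tray above 0.38 rad and contact force between stop_bracket and anything else above 1 N and contact force between the fingers and stand above 0.5 N and x of cap0_center in the frame of tub_center between -0.088 and 0.088 m and y of cap0_center in the frame of tub_center between -0.073 and 0.073 m and z of cap0_center in the frame of tub_center between -0.04 and 0.0325 m and x of cap1_center in the frame of tub_center between -0.088 and 0.088 m and y of cap1_center in the frame of tub_center between -0.073 and 0.073 m and z of cap1_center in the frame of tub_center between -0.04 and 0.0325 m and x of cap2_center in the frame of tub_center between -0.088 and 0.088 m and y of cap2_center in the frame of tub_center between -0.073 and 0.073 m and z of cap2_center in the frame of tub_center between -0.04 and 0.0325 m and x of cap3_center in the frame of tub_center between -0.088 and 0.088 m and y of cap3_center in the frame of tub_center between -0.073 and 0.073 m and z of cap3_center in the frame of tub_center between -0.04 and 0.0325 m and x of cap4_center in the frame of tub_center between -0.088 and 0.088 m and y of cap4_center in the frame of tub_center between -0.073 and 0.073 m and z of cap4_center in the frame of tub_center between -0.04 and 0.0325 m), for 0.3 s.
At the end, for the whole second after the job is handed in: All five caps lie in the tub, below its brim; the tub stands flat on the bench with the tray's lip over its mouth (within 50 mm of its middle along its long side, 80 mm across); the tray is back level (within 0.03 rad) and still; the three bystanders are within 30 mm of their places (x of cap0_center in the frame of tub_center between -0.088 and 0.088 m and y of cap0_center in the frame of tub_center between -0.073 and 0.073 m and z of cap0_center in the frame of tub_center between -0.04 and 0.0325 m and x of cap1_center in the frame of tub_center between -0.088 and 0.088 m and y of cap1_center in the frame of tub_center between -0.073 and 0.073 m and z of cap1_center in the frame of tub_center between -0.04 and 0.0325 m and x of cap2_center in the frame of tub_center between -0.088 and 0.088 m and y of cap2_center in the frame of tub_center between -0.073 and 0.073 m and z of cap2_center in the frame of tub_center between -0.04 and 0.0325 m and x of cap3_center in the frame of tub_center between -0.088 and 0.088 m and y of cap3_center in the frame of tub_center between -0.073 and 0.073 m and z of cap3_center in the frame of tub_center between -0.04 and 0.0325 m and x of cap4_center in the frame of tub_center between -0.088 and 0.088 m and y of cap4_center in the frame of tub_center between -0.073 and 0.073 m and z of cap4_center in the frame of tub_center between -0.04 and 0.0325 m and angle between tub_center's own z axis and vertical below 0.06 rad and height (world z) of tub_center below 0.04 m and x of lip in the frame of tub_center between -0.05 and 0.05 m and y of lip in the frame of tub_center between -0.08 and 0.08 m and value of joint tray below 0.03 rad and velocity of joint tray between -0.05 and 0.05 rad/s and distance of each of vial_rack, wash_bottle, petri_dishes from where it was at the start of the episode below 0.03 m); the robot touches nothing.
It fails at once if the robot pushes on the tray or its stand with more than 18 N (contact force between any of the fingers, the arm and stand above 18 N).
It fails at once if the tray drops back (faster than 1.2 rad/s) (velocity of joint tray below -1.2 rad/s).
It fails at once if bystander shifted by more than 30 mm or tipped over: vial rack (distance of vial_rack from where it was at the start of the episode above 0.03 m or angle between vial_rack's own z axis and vertical above 0.3 rad).
It fails at once if bystander shifted by more than 30 mm or tipped over: wash bottle (distance of wash_bottle from where it was at the start of the episode above 0.03 m or angle between wash_bottle's own z axis and vertical above 0.3 rad).
It fails at once if bystander shifted by more than 30 mm or tipped over: petri dishes (distance of petri_dishes from where it was at the start of the episode above 0.03 m or angle between petri_dishes's own z axis and vertical above 0.3 rad).
It also fails if it takes over 72 s, if anything falls off the work surface, if the arm or the gripper's body presses on something with over 40 N, if the wrist force passes 120 N, or if a joint passes its speed limit or range.

## Working session

There is one attempt and no reset: what is moved stays moved. The work goes in short steps, each a Python script; the robot and the scene stay as the last script left them, time stands still between calls to the robot, and variables do not carry over. Pictures are saved under pics/ and viewed, at most 10 in all, crops included, and the job is handed in when it is done.

```bash
mkdir -p pics; cat > h.py <<'E'
import numpy as np, cv2
from workcell import r, command_gripper, optics
def cloud(name):
    im,d=optics.get_image(name); c=optics.camera_model(name)
    K,R,t=[np.array(c[k]) for k in("K","R","t")]
    v,u=np.indices(d.shape); p=np.stack([(u-K[0,2])/K[0,0]*d,(v-K[1,2])/K[1,1]*d,d],-1)
    X=(p-t.ravel())@R; X[d==0]=np.nan
    return im,X
def save(n,im): cv2.imwrite('pics/'+n,im[...,::-1])
E
python3 - <<'E'
from h import *
for n in("scene","top"):
    im,X=cloud(n); save(n+'0.png',im); np.savez('c_'+n,im=im,X=X)
    c=optics.camera_model(n); print(n,(-np.array(c["R"]).T@np.array(c["t"]).ravel()).round(3))
print(r.read_state()["time_s"],r.read_state()["eef_rot"],r.tip_extent)
E
```

```text
scene [1.088 0.51  0.9  ]
top [0.432 0.023 1.379]
0.1 [ 9.78051658e-01  2.08361470e-01 -4.53528233e-05 -6.70018145e-04] 0.025
```

View pics/scene0.png

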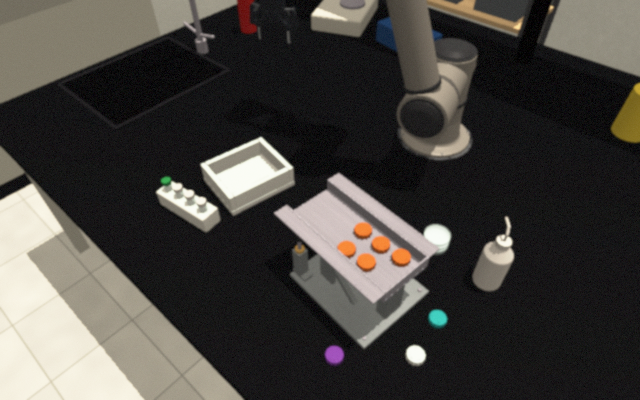

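View pics/top0.png

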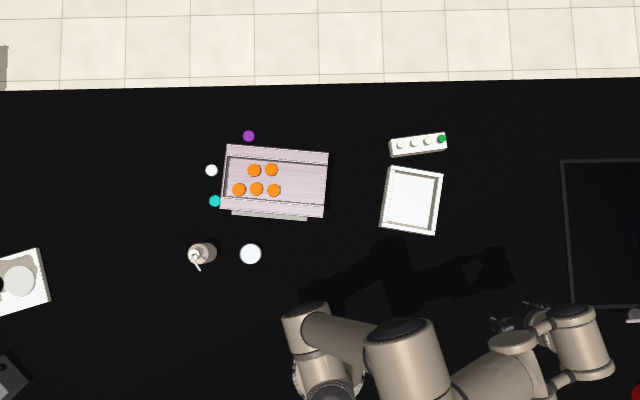

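The top picture shows the five orange caps on the tray at about (239–274, 170–190). The look-alikes lie on the bench: purple (248,136), white (211,170) and turquoise (214,201). The tub is at (411,200), the rack at (418,145), the dishes at (250,254) and the bottle at (201,254). The tray's open end faces right (-y). Next I measure the tub and tray from both clouds.

```bash
python3 - <<'E'
from h import *
def rect(P):
    c,s,a=cv2.minAreaRect((P[:,:2]*1000).astype(np.float32)); return np.round(c,1),np.round(s,1),round(a,2)
for n in("scene","top"):
    f=np.load(f'c_{n}.npz'); im,X=f['im'],f['X'].reshape(-1,3); c=im.reshape(-1,3).astype(int)
    def box(x0,x1,y0,y1,z0,z1): return (X[:,0]>x0)&(X[:,0]<x1)&(X[:,1]>y0)&(X[:,1]<y1)&(X[:,2]>z0)&(X[:,2]<z1)
    m=box(.3,.62,-.3,-.03,.056,.075); m&=c.min(1)>120
    print(n,'tub',m.sum(),np.median(X[m,2]),rect(X[m]))
    m=box(.3,.75,-.05,.45,.168,.186)&(c.max(1)-c.min(1)<50); print('rim',m.sum(),np.median(X[m,2]),rect(X[m]))
    m=box(.3,.75,-.05,.45,.140,.153)&(c.max(1)-c.min(1)<50); print('floor',m.sum(),np.median(X[m,2]),rect(X[m]))
    m=box(.3,.75,-.05,.45,.150,.170)&(c[:,0]-c[:,2]>100); print('caps',m.sum(),np.median(X[m,2]),rect(X[m]))
    m=box(.3,.75,-.1,.45,.006,.014); print('foot',m.sum(),rect(X[m]))
    m=box(.48,.8,-.35,-.03,.042,.056)&(c.min(1)>120); print('rackish',m.sum(),rect(X[m]))
    m=box(.25,.48,.1,.32,.03,.06); print('dish',m.sum(),rect(X[m]) if m.sum() else '')
    m=box(.2,.48,.2,.45,.06,.25); print('bottle',m.sum(),rect(X[m]) if m.sum() else '')
E
```

```text
scene tub 496 0.06493061629617464 (array([ 528.7, -251.6]), array([122.4, 169.9]), 80.85)
rim 4507 0.17728628731002014 (array([511.5, 187.7]), array([367.6, 374.3]), 83.15)
floor 3983 0.1475869989941268 (array([567. , 220.6]), array([249.4, 468.5]), 21.09)
caps 1120 0.1612715617253178 (array([599.6, 202.7]), array([101.8, 138.4]), 1.89)
foot 3978 (array([562.3, 188.8]), array([420.6, 389.3]), 84.31)
rackish 756 (array([ 618.6, -268.2]), array([165.8, 275.2]), 89.35)
dish 453 (array([378.6, 238.4]), array([64.1, 61.6]), 75.8)
bottle 1105 (array([385.6, 380.6]), array([75.6, 62.5]), 63.96)
top tub 407 0.06393300490225845 (array([ 526.4, -254. ]), array([124.3, 167.5]), 78.92)
rim 2712 0.17648900126046263 (array([509.4, 189.1]), array([365.8, 374.1]), 83.47)
floor 3258 0.14660324620645102 (array([566.9, 218.8]), array([242.1, 476.6]), 21.67)
caps 642 0.16032161411956142 (array([602.1, 202.8]), array([140.5,  98.1]), 87.18)
foot 625 (array([528. , 175.6]), array([442.4, 547.2]), 0.29)
rackish 507 (array([ 617.8, -266.3]), array([163.9, 273.4]), 89.3)
dish 328 (array([380. , 240.7]), array([63.2, 59.9]), 88.37)
bottle 429 (array([382.2, 387.8]), array([63.8, 71.2]), 78.24)
```

```bash
cat >> h.py <<'E'
def blob(im,X,lo,hi,cond=None,k=5):
    m=np.all((X>lo)&(X<hi),-1)
    if cond is not None: m&=cond
    m=cv2.morphologyEx(m.astype(np.uint8),cv2.MORPH_CLOSE,np.ones((k,k)))*m
    n,l,s,_=cv2.connectedComponentsWithStats(cv2.dilate(m.astype(np.uint8),np.ones((3,3))))
    if n<2: return np.zeros((0,3))
    return X[(l==1+np.argmax(s[1:,4]))&(m>0)]
def rect(P):
    if len(P)<10: return len(P)
    b=cv2.boxPoints(cv2.minAreaRect((P[:,:2]*1000).astype(np.float32)))
    return len(P),np.round(np.median(P[:,2]),4),'c',b.mean(0).round(1),'corners',b.round(0).tolist(),'sz',np.linalg.norm(b[1]-b[0]).round(1),np.linalg.norm(b[2]-b[1]).round(1)
def robust(P,it=3):
    return P
E
python3 - <<'E'
from h import *
for n in("scene","top"):
    f=np.load(f'c_{n}.npz'); im,X=f['im'],f['X']; c=im.astype(int); br=c.min(-1)>70
    gray=(c.max(-1)-c.min(-1)<50)
    print(n)
    print('tub',rect(blob(im,X,(.3,-.5,.058),(.75,-.1,.072),br)))
    print('tray',rect(blob(im,X,(.3,-.08,.135),(.8,.45,.19),br|(c[...,0]>120))))
    P=blob(im,X,(.3,-.08,.171),(.52,.45,.183),gray&br); print('nearrim',rect(P))
    P=blob(im,X,(.52,-.08,.171),(.8,.45,.183),gray&br); print('farrim',rect(P))
    print('foot',rect(blob(im,X,(.3,-.08,.007),(.8,.45,.0135),c.min(-1)>50)))
    print('rack',rect(blob(im,X,(.3,-.5,.043),(.85,-.1,.090),br&(X[...,0]>.6))))
E
```

```text
scene
tub (1136, np.float64(0.0652), 'c', array([ 539.8, -281.9], dtype=float32), 'corners', [[425.0, -351.0], [622.0, -388.0], [655.0, -212.0], [457.0, -176.0]], 'sz', np.float32(200.9), np.float32(178.7))
tray (10277, np.float64(0.1619), 'c', array([595.5, 144.2], dtype=float32), 'corners', [[482.0, 4.0], [676.0, -17.0], [709.0, 284.0], [515.0, 305.0]], 'sz', np.float32(195.1), np.float32(302.8))
nearrim (874, np.float64(0.1775), 'c', array([517. , 152.5], dtype=float32), 'corners', [[482.0, 6.0], [519.0, 2.0], [552.0, 299.0], [515.0, 303.0]], 'sz', np.float32(37.2), np.float32(298.9))
farrim (3445, np.float64(0.1773), 'c', array([599.2, 143.5], dtype=float32), 'corners', [[490.0, 3.0], [676.0, -17.0], [708.0, 284.0], [522.0, 304.0]], 'sz', np.float32(187.3), np.float32(302.3))
foot (3510, np.float64(0.0104), 'c', array([598.6, 168.6], dtype=float32), 'corners', [[479.0, 55.0], [690.0, 32.0], [718.0, 282.0], [507.0, 305.0]], 'sz', np.float32(212.2), np.float32(251.8))
rack (1099, np.float64(0.0524), 'c', array([ 725.2, -315.1], dtype=float32), 'corners', [[687.0, -227.0], [708.0, -
[... 564 characters left out ...]
rners', [[484.0, 7.0], [519.0, 6.0], [526.0, 304.0], [491.0, 305.0]], 'sz', np.float32(34.9), np.float32(298.5))
farrim (1881, np.float64(0.1765), 'c', array([597.6, 146. ], dtype=float32), 'corners', [[487.0, 8.0], [674.0, -14.0], [709.0, 284.0], [521.0, 306.0]], 'sz', np.float32(189.1), np.float32(300.2))
foot (264, np.float64(0.0098), 'c', array([501.3, 180.6], dtype=float32), 'corners', [[479.0, 59.0], [495.0, 57.0], [523.0, 303.0], [507.0, 304.0]], 'sz', np.float32(15.9), np.float32(247.5))
rack (850, np.float64(0.0505), 'c', array([ 722.2, -312.8], dtype=float32), 'corners', [[684.0, -226.0], [705.0, -406.0], [760.0, -399.0], [740.0, -220.0]], 'sz', np.float32(180.8), np.float32(56.2))
```

Both views agree within about 2 mm:

| Item | Measurement |
|---|---|
| Tub centre | (0.539, -0.281) |
| Tub yaw | -0.197 rad |
| Tub brim | z 0.065 |
| Axle | (0.592, 0.115) |
| Tray yaw | -0.110 rad |

I pinch the tub's -y long wall, which keeps the gripper clear of the tray.

```bash
cat >> h.py <<'E'
def q(a): return [np.cos(a/2),np.sin(a/2),0,0]   # tool down, tool x at world angle a
AX=np.array([.5921,.1154]); YT=-.110
def W(x,y,o=AX,a=YT): return np.asarray(o)+[np.cos(a)*x-np.sin(a)*y,np.sin(a)*x+np.cos(a)*y]
E
python3 - <<'E'
from h import *
TUB=(.539,-.281)
g=W(0,-.078,TUB,-.197); t=W(0,-.160-.078); print(g,t)
command_gripper(.055,20)
r.reach([*g,.16],q(-.197))
r.move_straight([*g,.050],speed=.1,max_force=8)
command_gripper(.0,40); s=r.read_state(); print(s['grip_width'],s['grip_force'],s['eef_pos'])
r.move_straight([*g,.085],speed=.08)
print(r.read_state()['contact_force'])
im,X=cloud('scene'); save('lift.png',im)
print(r.read_state()['grip_width'],r.read_state()['time_s'])
E
```

```text
[ 0.5237332  -0.35749134] [ 0.56597276 -0.12116155]
0.013728998509802286 39.7201931476593 [ 0.52393167 -0.35750206  0.05044324]
[-1.04328967 -0.21412237 -2.24194153]
0.013400781909052546 4.15
```

View pics/lift.png

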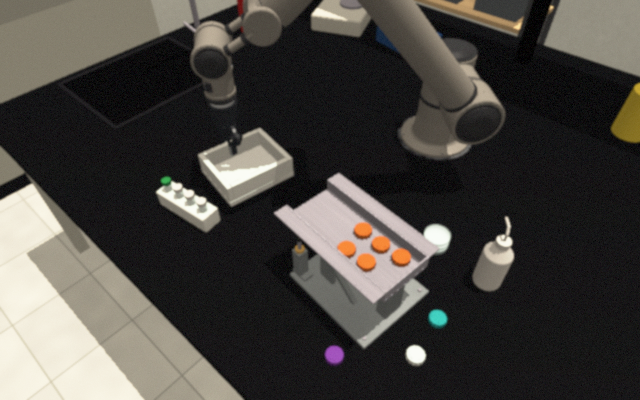

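The tub hangs level from its wall at about (240,150), and nothing else has moved. Next I carry it over and set it down.

```bash
python3 - <<'E'
from h import *
t=W(0,-.160-.078)
r.move_straight([*t,.085],q(-.110),speed=.1)
print(r.move_straight([*t,.048],speed=.04,max_force=4),r.read_state()['eef_pos'])
command_gripper(.05,20)
r.move_straight([*t,.17],speed=.1)
p=W(-.02,-.32); r.move_straight([*p,.30],speed=.2)
for n in("scene","top"):
    im,X=cloud(n); c=im.astype(int); save(n+'1.png',im)
    print(n,rect(blob(im,X,(.3,-.35,.058),(.75,.1,.072),c.min(-1)>70)))
print(W(0,-.160),r.read_state()['time_s'])
E
```

```text
True [ 0.56560474 -0.12101266  0.05036087]
scene (884, np.float64(0.0651), 'c', array([574.6, -29.9], dtype=float32), 'corners', [[463.0, -122.0], [665.0, -142.0], [686.0, 62.0], [484.0, 83.0]], 'sz', np.float32(203.0), np.float32(205.3))
top (629, np.float64(0.0644), 'c', array([572.4, -44.2], dtype=float32), 'corners', [[464.0, -117.0], [663.0, -139.0], [681.0, 29.0], [482.0, 50.0]], 'sz', np.float32(199.9), np.float32(168.5))
[ 0.57453547 -0.04363298] 10.3167
```

View pics/scene1.png

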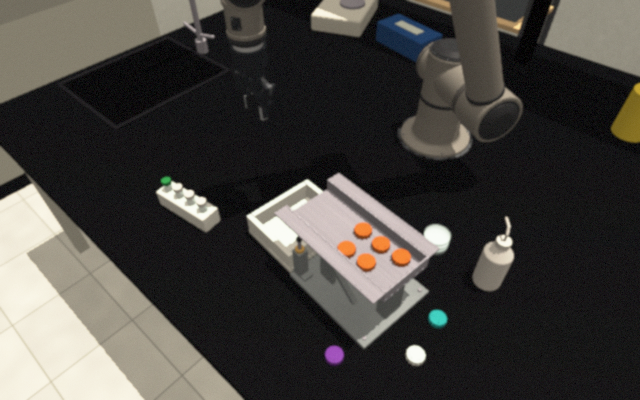

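The tub stands on target: the top view puts its centre at (0.572,-0.044), yaw about -0.11, brim z 0.064. The scene view shows it at (290,225) under the open end, with the caps undisturbed. Now I push the rim down in force-guarded steps.

```bash
cat >> h.py <<'E'
def fz(n=4):
    v=[]
    for _ in range(n): r.hold(.01); v.append(r.read_state()['contact_force'][2])
    return float(np.mean(v))
def five(tag):
    for n in("top","scene"):
        im,X=cloud(n); c=im.astype(int); save(n+tag+'.png',im)
        m=((c[...,0]-c[...,2]>90)&(c[...,1]<170)&(X[...,2]<.3)&(X[...,0]>.4)&(X[...,0]<.75)&(X[...,1]>-.2)).astype(np.uint8)
        k,l,s,ce=cv2.connectedComponentsWithStats(m)
        print(n,[(int(s[i,4]),np.nanmedian(X[l==i],0).round(3).tolist(),ce[i].round().tolist()) for i in range(1,k) if s[i,4]>15])
E
python3 - <<'E'
from h import *
import json
p=W(-.079,-.112)
command_gripper(0,20)
r.move_straight([*p,.25],q(-.11),speed=.2)
r.move_straight([*p,.212],speed=.1); r.hold(.2); f0=fz(10)
hit=r.move_straight([*p,.190],speed=.01,max_force=1.5)
z=z0=r.read_state()['eef_pos'][2]; print('f0',f0,hit,z0,fz()-f0)
log=[]; base=None
while z0-z<.068:
    z-= .002 if z0-z<.033 else .0005
    r.move_straight([*p,z],speed=.02,max_force=5)
    f=fz(3)-f0; log.append((round((z0-z)*1000,1),round(f,1)))
    if z0-z>.02 and z0-z<.034: base=f
    if f>12.5 or (base is not None and z0-z>.034 and f>base+3.0): break
print(log); r.hold(1.2); print('hold',fz()-f0,r.read_state()['eef_pos'],r.read_state()['time_s'])
json.dump(dict(f0=f0,z0=float(z0),z=float(z)),open('s.json','w'))
five('2')
E
```

```text
f0 0.31090371595112887 True 0.20192641072744072 5.2986695103393675
[(np.float64(2.0), 5.8), (np.float64(4.0), 6.3), (np.float64(6.0), 6.5), (np.float64(8.0), 6.2), (np.float64(10.0), 6.0), (np.float64(12.0), 5.5), (np.float64(14.0), 5.9), (np.float64(16.0), 6.0), (np.float64(18.0), 5.7), (np.float64(20.0), 5.3), (np.float64(22.0), 5.5), (np.float64(24.0), 5.9), (np.float64(26.0), 5.5), (np.float64(28.0), 5.2), (np.float64(30.0), 5.7), (np.float64(32.0), 4.8), (np.float64(34.0), 5.2), (np.float64(34.5), 4.6), (np.float64(35.0), 4.8), (np.float64(35.5), 4.9), (np.float64(36.0), 4.6), (np.float64(36.5), 4.7), (np.float64(37.0), 5.1), (np.float64(37.5), 4.9), (np.float64(38.0), 5.2), (np.float64(38.5), 4.2), (np.float64(39.0), 4.4), (np.float64(39.5), 4.0), (np.float64(40.0), 4.3), (np.float64(40.5), 4.2), (np.float64(41.0), 4.6), (np.float64(41.5), 4.1), (np.float64(42.0), 3.5), (np.float64(42.5), 3.2), (np.float64(43.0), 4.4), (np.float64(43.5), 3.6), (np.float64(44.0), 3.7), (np.float64(44.5), 4.3), (np.float64(45.0), 3.9), (np.float64(45.5), 3.5), (np.float64(46.0), 3.6), (np.float64
[... 653 characters left out ...]
.5), 2.9), (np.float64(60.0), 3.4), (np.float64(60.5), 2.9), (np.float64(61.0), 3.2), (np.float64(61.5), 3.5), (np.float64(62.0), 3.2), (np.float64(62.5), 3.3), (np.float64(63.0), 2.8), (np.float64(63.5), 3.6), (np.float64(64.0), 3.0), (np.float64(64.5), 3.3), (np.float64(65.0), 3.0), (np.float64(65.5), 3.2), (np.float64(66.0), 2.9), (np.float64(66.5), 3.4), (np.float64(67.0), 3.2), (np.float64(67.5), 3.3), (np.float64(68.0), 2.6)]
hold 3.2114269041381482 [0.50127207 0.01274084 0.13391107] 38.7083
top [(95, [0.604, -0.073, 0.027], [346.0, 182.0]), (87, [0.604, -0.008, 0.028], [326.0, 182.0])]
scene [(205, [0.549, -0.058, 0.033], [301.0, 214.0]), (113, [0.607, -0.075, 0.029], [281.0, 226.0])]
```

View pics/scene2.png

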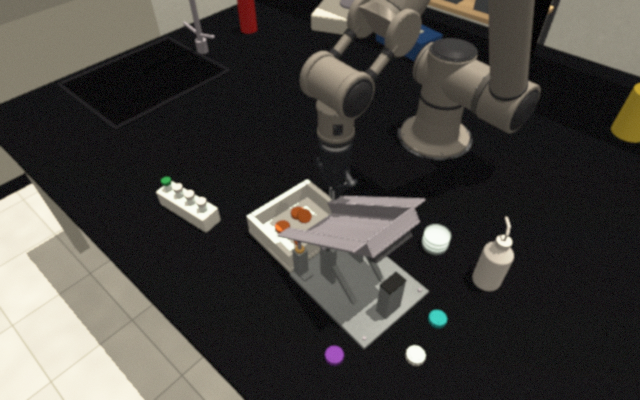

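At 68 mm of travel the push is a steady 3.2 N, so the rubber stop isn't reached yet. The picture shows caps in the tub at about (285–305, 212–228) and none left on the tray. I carry on down in small guarded steps.

```bash
python3 - <<'E'
from h import *
import json
s=json.load(open('s.json')); p=W(-.079,-.112); z=s['z']; z1=z; log=[]
while z1-z<.014:
    z-=.0005; r.move_straight([*p,z],speed=.02,max_force=5); f=fz(2)-s['f0']; log.append(round(f,1))
    if f>6.0: break
print(log,(z1-z)*1000); r.hold(1.); print('hold',[round(fz()-s['f0'],1) for _ in range(3)],r.read_state()['time_s'])
s['z']=z; json.dump(s,open('s.json','w'))
im,X=cloud('scene'); save('scene3.png',cv2.resize(im[160:300,220:450],None,fx=3,fy=3)); 
im2,_=cloud('top'); save('top3.png',cv2.resize(im2[120:240,200:400],None,fx=3.5,fy=3.5))
E
```

```text
[4.2, 5.9, 6.9] 1.5000000000000013
hold [6.8, 6.2, 7.1] 40.7083
```

View pics/scene3.png

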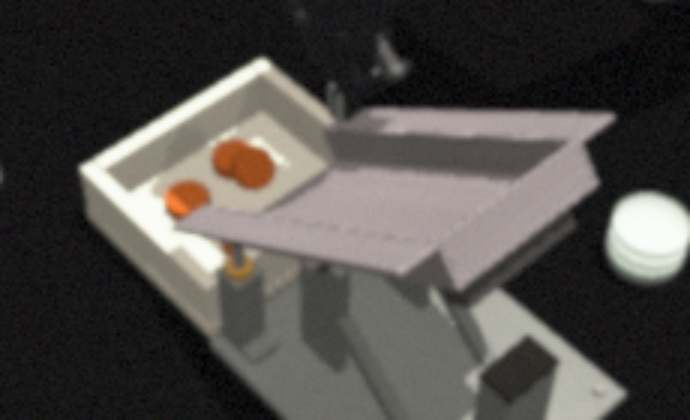

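View pics/top3.png

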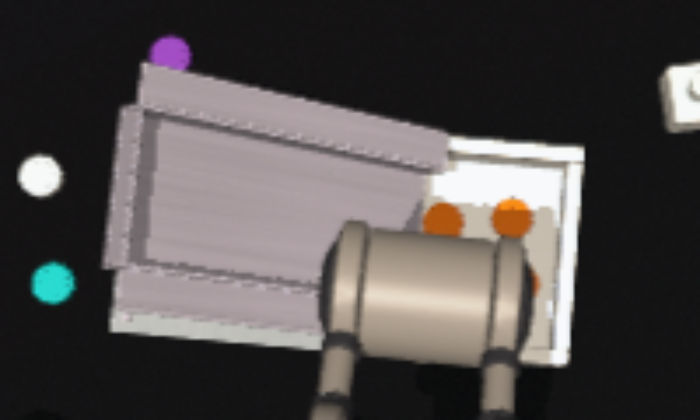

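The stop is clear: the push rose from 3.2 to 6.9 N over 1.5 mm, and I held it for 1 s. The crops show an empty tray, with caps in the tub at scene crop (185,200), (235,158), (252,167) and (230,245), and at top crop (443,220), (512,218) and (533,285). I ease the tray back and count them.

```bash
python3 - <<'E'
from h import *
import json
s=json.load(open('s.json')); p=W(-.079,-.112)
r.move_straight([*p,s['z0']-.012],speed=.025); print(fz()-s['f0'])
r.move_straight([*p,s['z0']+.003],speed=.008); print(fz()-s['f0'])
r.move_straight([*p,.25],speed=.06)
r.move_straight([*W(-.05,-.34),.30],speed=.2)
five('4')
im,X=cloud('top'); c=im.astype(int)
print('tub',rect(blob(im,X,(.3,-.35,.058),(.75,.1,.072),c.min(-1)>70)))
print('rim',rect(blob(im,X,(.3,-.08,.171),(.8,.45,.183),c.min(-1)>70)))
print(r.read_state()['time_s'])
im,_=cloud('scene'); save('s4.png',np.vstack([cv2.resize(im[160:290,220:450],(690,300)),cv2.resize(cloud('top')[0][120:240,200:400],(690,300))]))
E
```

```text
3.8575228850705847
-0.5176703081655354
top [(97, [0.604, -0.073, 0.028], [346.0, 182.0]), (55, [0.601, -0.014, 0.028], [328.0, 183.0]), (187, [0.544, -0.064, 0.031], [344.0, 200.0]), (24, [0.536, -0.003, 0.029], [325.0, 203.0])]
scene [(114, [0.609, -0.071, 0.029], [281.0, 227.0])]
tub (632, np.float64(0.0642), 'c', array([572.7, -44.3], dtype=float32), 'corners', [[464.0, -117.0], [663.0, -139.0], [682.0, 28.0], [482.0, 51.0]], 'sz', np.float32(200.5), np.float32(168.6))
rim (2610, np.float64(0.1765), 'c', array([595.4, 146.5], dtype=float32), 'corners', [[483.0, 8.0], [675.0, -14.0], [708.0, 285.0], [516.0, 307.0]], 'sz', np.float32(193.4), np.float32(301.0))
47.725
```

View pics/s4.png

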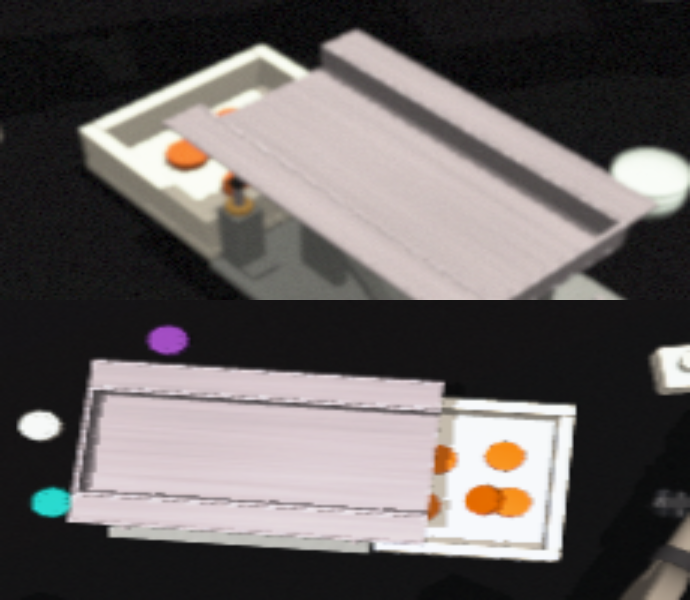

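All five caps lie in the tub, at top crop (505,456), (515,502), (485,500), (447,460) and (432,505). The tray is level and empty, the tub hasn't moved, and the arm is clear, so I hand the job in.

```bash
python3 -c "
from h import *
print(r.finish_job())"
```

```text
the job is handed in; nothing more can be done
None
```

The job is handed in, with no verdict returned: all five caps are in the tub under the level tray, the hardest push I read on the rim was about 7 N, and it took 48 s of the 72 s allowed.

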